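# Show a freshly soldered board to the inspection camera

### The job

Swing the soldering jig's hold-down frame fully open until it leans back on its stop, lift the power supply board out of the jig by its transformer, and show its solder side to the inspection camera: facing the lens squarely, centred on the line of sight, 120 mm in front of the lens, with the board's long edges parallel to the camera's tilt axle (level in the picture). Finish while holding it there, still and in mid-air; do not put it down or let go. Do not bump the camera or its stand, and leave the flux bottle, solder spool and screwdriver where they are.

Things in the scene. Friction and masses are not known exactly. Their poses are not given: they have to be found in the camera images.
- jig: Soldering jig, fixed: brown base 150 x 150 mm, 20 mm high, with a pocket for one board. Origin on the bench under the pocket's centre; z up, x towards the hinge (base from -70 to +80 mm in x, +-75 mm in y). The board lies with its long side along the jig's y, underside 14 mm above the bench, rim 6 mm above that, 2 mm play all round.
- hold_down (a joint): Hinge of the hold-down frame: U of aluminium, two side arms at jig y = +-62 mm and a round front bar. 0 rad = closed, level over the board; grows as the bar is lifted and swung over towards jig +x; stop at 1.92. 0.14 kg, light hinge: falls shut if let go before upright (1.57); past upright it falls to the stop and stays.
- front_bar (a point): Middle of the frame's front bar: steel rod, 10 mm diameter, 138 mm long, along the jig's y. Closed, it lies at jig x = -84 mm, 40 mm above the bench, 14 mm in front of the base, its middle 100 mm free all round; take it from above, fingers closing along jig x. It moves on a circle of 155 mm radius about frame_hinge.
- frame_hinge (a point): Point on the hinge axis midway between the lugs: jig x = +71 mm, 40 mm above the bench; axis along the jig's y. The open frame stands up to 190 mm above the bench, leaning away, its bar at jig x = +124 mm.
- board: Green board 100 (x) x 70 (y) x 2 mm, 0.1 to 0.2 kg, parts on top (+z). Origin: centre of the underside, the solder side. In its middle the transformer, dark block with yellow tape, 34 (x) x 28 (y) x 26 mm high: grip it across the 28 mm, fingers closing along y (no tall parts there). At x = -38 mm two black capacitors, 14 mm wide, 18 mm high; at x = +41 mm a terminal block 12 mm high.
- transformer_top (a point): Centre of the transformer's top face, 28 mm above the board's origin along the board's z.
- camera: Inspection camera's stand, fixed: grey foot 150 (x) x 100 x 12 mm; two cheeks at its +x end carry a black camera head on a tilt axle along y, at stand x = +50 mm, 75 mm above the bench. The head looks up, leaning 25 to 50 degrees towards the stand's -x, and stays below 140 mm. Origin on the bench under the foot's centre, z up.
- lens (a point): Centre of the lens front on the camera head, 50 mm from the tilt axle, flush with the white ring light. z = line of sight, pointing out of the lens; y = the tilt axle's direction (level); x completes the frame.
- flux_bottle: White closed bottle, 44 mm diameter, 105 mm high; origin under its centre. To be left alone.
- solder_spool: Spool of solder wire lying flat, 54 mm diameter, 36 mm high; origin under its centre. To be left alone.
- screwdriver: Screwdriver 170 mm long lying on the bench. To be left alone.
Mind the look-alikes: they are no part of the job. There is more than one size of the board; the one meant has the size given above. There is more than one size of the jig; the job needs the smaller.

How it is judged:
On the way, in this order (a step that is already met when the one before it is completed fails the run):
1. the hold-down frame leans back on its stop, the board still lying in the jig (value of joint hold_down above 1.8 rad and horizontal distance between board and jig below 0.015 m and height (world z) of board below 0.03 m), for 0.2 s.
2. the board is in the gripper, lifted clear of the jig (height (world z) of board above 0.08 m and contact force between board and the fingers above 2 N and contact force between board and jig below 0.1 N), for 0.2 s.
At the end, for the whole second after the job is handed in: Gripper alone holds the board still: solder side towards the lens, its centre within 15 mm each way of the line of sight and 120 +- 12 mm from the lens, square within 10 degrees, long edges along the tilt axle within 10 degrees (either way round); frame still on its stop (value of joint hold_down above 1.75 rad and x of board in the frame of lens between -0.015 and 0.015 m and y of board in the frame of lens between -0.015 and 0.015 m and z of board in the frame of lens between 0.108 and 0.132 m and z of transformer_top in the frame of lens above 0.133 m and angle between the z axis of board and the z axis of lens, either way round below 0.17 rad and angle between the x axis of board and the y axis of lens, either way round below 0.17 rad and height (world z) of board above 0.12 m and linear speed of board below 0.02 m/s and angular speed of board below 0.15 rad/s and contact force between board and the fingers above 2 N and contact force between board and jig below 0.1 N and contact force between board and camera below 0.1 N); the arm keeps its last pose, push and grip.
It fails at once if the camera or its stand is bumped (over 3 N) or moved by 8 mm (contact force between camera and anything else above 3 N or distance of lens from where it was at the start of the episode above 0.008 m).
It fails at once if the bottle, spool or screwdriver is moved by more than 20 mm (distance of any of flux_bottle, solder_spool, screwdriver from where it was at the start of the episode above 0.02 m).
It also fails if it takes over 51 s, if anything falls off the work surface, if the arm or the gripper's body presses on something with over 40 N, if the wrist force passes 120 N, or if a joint passes its speed limit or range.

### The arm

A 6-joint arm with a two-finger parallel gripper is mounted at the origin on the work surface. World frame = base frame: x ahead of the robot, y to its left, z up, the work surface at z = 0. Lengths are in m, angles in rad, forces in N, time in s.
With the tool pointing down it reaches from about 0.25 to 0.775 m from the base axis. Payload 4 kg.
Tool frame: the origin (TCP) lies at the very end of the fingers, on their centre line; the grasp point (between the pads) lies 19 mm behind it; z points along the fingers, y is the line along which they close (so a half turn about z gives the same grasp; the last joint's range is limited). The gripper opens to 85 mm and grips with 20 to 120 N. Pads are 22 mm wide; open, the fingers measure 114 mm over their backs; the gripper's body (76 mm by 85 mm) begins 54 mm behind the grasp point. The pads swing forward as they close: fully open they stand 13 mm farther back than shut.
Start: joints at [1.02, 0.087, 1.371, -0, 1.684, -0.103], TCP at [0.238, 0.496, 0.231] pointing down, gripper open.
Joint ranges: [-3.1, 3.1], [-0.76, 2.03], [0.27, 2.55], [-1.08, 4.22], [0.17, 2.65], [-2.57, 2.57]. Speed limits (rad/s): [2.79, 2.79, 3.14, 3.14, 3.14, 3.14].

### API

Orientations are given as a unit quaternion [w, x, y, z].
In Python, from plant import monitor, snapshot, job, find_in, place_of gives the robot as it stands.
- The arm moves only by the tool jog_arm, never from a script. Its argument "commands" is a list of rows, each a list of 5 numbers: the closure, from 0 (fully open) to 1 (shut), then the shift along the world's x, y, z in mm, then the turn about the world's z in rad. A call has 1 to 10 rows; each row shifts and turns the commanded pose from where the row before left it; what a row does not reach is not made up. A row lasts 1/8 s, in which the tool goes at most 62.5 mm and 10.7 degrees, less where a joint would pass 70% of its speed; a pose out of reach is approached as far as the arm can. A call is refused whole if a number of a shift passes 62.5 or a number of a turn 0.188, either way. A call with a gripper value outside its range is refused whole. The fingers move at their own pace and stop on an object; "newtons" is the grip in N (left out, the last holds). Time passes only in rows, so rows that do not move let the fingers close. It gives the time, the measured TCP pose, the force, the opening and the grip force at its end, in the units of the state.
- monitor.get_state(): the state, without advancing time (a new reading comes with each control period).
- snapshot(name): name is "side" or "top"; returns a dict with "frame" (480x640x3 uint8, blue, green, red), "z_map" (480x640 float32, m along the optical axis (not along the pixel's ray), 0 where there is no reading), "mtx" (3x3 intrinsics, pixels), "k1" (the pictures are not rectified: a ray, as slopes to the right and down, at radius r is drawn at 1 + k1 r^2 times it, then the intrinsics apply), "cam_to_world" (4x4, takes a point from camera to world coordinates). Camera axes: x right, y up, looking along -z (the intrinsics and any distortion apply to the point x, -y, -z); pixel columns grow to the right and rows downward; lengths in m; the calibration is good to about 2 mm. A picture is of the moment at which its call begins.
- job.sign_off(): hands the job in; it is judged then, once.
Trained networks look in a picture, given as the dict that the camera call returned (one of the last four; its "shot" number tells which), for a name from the list of things; names that differ only in an ending like _2 or _b are one class to them, and where a whole thing is asked for, a point or a joint stands for the part that bears it (a point fixed in the world has none). Each returns a list of dicts, best first, with "conf" (0 to 1); they miss things now and then, are a little off and sometimes report something else, mostly with a low value. They report only what shows in the picture. A call takes as long as a camera call. They do not tell look-alikes from the thing itself.
- find_in(picture, name): "bbox" ([left, top, width, height] in pixels, round what is visible of it).
- place_of(picture, name): "pixel" ([row, column] in pixels: a listed point, or the origin of a listed thing).
The state is a dict: "clock": time; "joint_pos": joint angles; "joint_velocities": joint speeds; "tau": joint torques, N m; "position": TCP position; "eef_rot": TCP orientation; "contact_force": force on the tool from outside, world axes, zero at the start; "ft_torque": the same for the moment, N m; "opening": finger opening in m; "grip_force": force on a finger pad.
Only numpy, scipy, OpenCV 4.12 (cv2) and the standard library are available. Lean on these libraries where they do the work, as an engineer would, in place of code of your own. Each camera call takes 0.05 s, during which the arm holds its last target. There are 200 camera calls.

## Working session

There is one attempt and no reset: what is moved stays moved. The work goes in short steps, Python scripts to look and compute and a tool call to move; the robot and the scene stay as the last step left them, time stands still between calls to the robot, and variables do not carry over. Pictures are saved under pics/ and viewed, at most 10 in all, crops included, and the job is handed in when it is done.

Besides the shell and the picture viewer there is one more tool, called after "Request:" as name(argument=value, ...) on one line, values as JSON. jog_arm: Moves the arm, as the interface text tells. Its arguments: {"type":"object","properties":{"commands":{"type":"array","items":{"type":"array","items":{"type":"number"}}},"newtons":{"type":"number"}},"required":["commands"]}

```bash
ls -la; mkdir -p pics; python3 - <<'E'
from plant import monitor,snapshot,find_in,place_of
import cv2
print(monitor.get_state())
for n in("top","side"):
    p=snapshot(n); cv2.imwrite(f"pics/{n}0.png",p["frame"])
    print(n,p["k1"],p["mtx"].tolist(),p["cam_to_world"].round(3).tolist())
    for t in("jig","front_bar","frame_hinge","board","transformer_top","camera","lens","flux_bottle","solder_spool","screwdriver"):
        print(t,[(round(d["conf"],2),[round(v) for v in d["pixel"]]) for d in place_of(p,t)])
E
```

```text
total 12
drwxr-xr-x  3 agent agent 4096 Dec  2 21:16 .
drwxr-xr-x 23 root  root  4096 Dec  2 21:16 ..
drwxr-xr-x  2 agent agent 4096 Dec  2 21:16 pics
{'clock': 0.0, 'joint_pos': array([ 1.01987732e+00,  8.79895412e-02,  1.37229943e+00,  2.23364004e-05,
        1.68361560e+00, -1.03111432e-01]), 'joint_velocities': array([-7.39814736e-04, -9.12742837e-05,  5.25207129e-04,  1.07153534e-03,
        1.06363604e-03,  1.09917585e-03]), 'tau': array([ 2.11301067e-04, -3.51851285e+01, -3.13271177e+01,  6.19182674e-05,
        1.05511685e-02, -9.00744226e-06]), 'position': array([0.23787738, 0.49532718, 0.23009735]), 'eef_rot': array([-3.81825760e-04,  2.22036285e-01,  9.75037718e-01, -1.09113603e-03]), 'contact_force': array([-1.10680853,  0.80635343,  0.08346388]), 'ft_torque': array([ 0.00916519,  0.02857453, -0.00576399]), 'grip_force': 0.0, 'opening': 0.08542772924670276}
top -0.08613530747862307 [[550.7979109892591, 0.0, 323.6852357040745], [0.0, 550.7979109892591, 242.88350682700099], [0.0, 0.0, 1.0]] [[0.01, 0.993, -0.118, 0.331], [-1.0, 0.009, -0.001, 0.009], [0.0, 0.118, 0.993, 1.3
[... 371 characters left out ...]
r [(0.67, [243, 151])]
side -0.15014076440012517 [[538.8712625545477, 0.0, 327.36409535120765], [0.0, 538.8712625545477, 232.36774404667122], [0.0, 0.0, 1.0]] [[0.947, 0.223, -0.233, 0.189], [-0.322, 0.62, -0.715, -0.994], [-0.015, 0.752, 0.659, 1.035], [0.0, 0.0, 0.0, 1.0]]
jig [(0.84, [326, 372]), (0.7, [380, 252])]
front_bar [(0.87, [384, 202]), (0.67, [323, 340])]
frame_hinge [(0.72, [305, 399]), (0.58, [352, 294])]
board [(0.58, [274, 355])]
transformer_top [(0.97, [313, 376]), (0.8, [270, 352])]
camera [(0.87, [221, 311]), (0.56, [174, 277]), (0.37, [323, 372])]
lens [(0.93, [185, 319])]
flux_bottle [(0.63, [237, 395])]
solder_spool [(0.78, [394, 421])]
screwdriver [(0.71, [173, 276])]
```

View pics/top0.png

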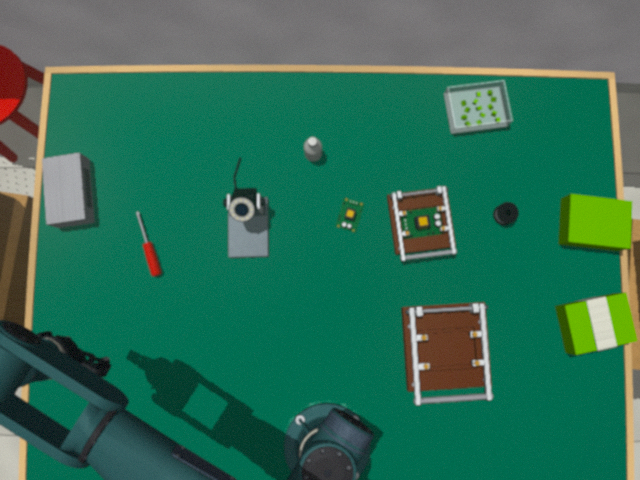

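View pics/side0.png

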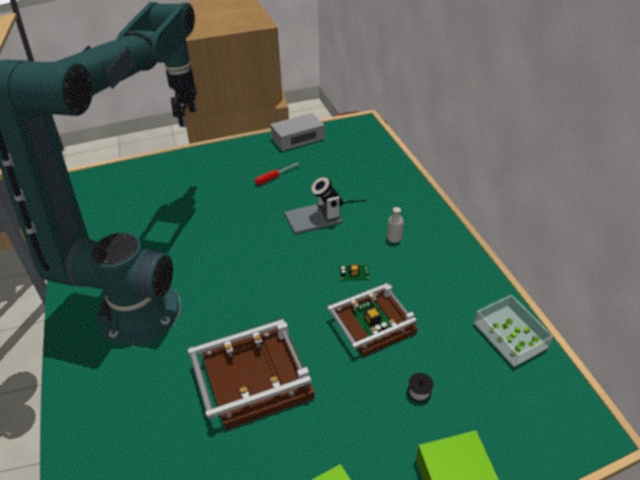

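```bash
cat > h.py <<'E'
import numpy as np, cv2
def ray(p,px):
    """world origin, direction of pixel [row,col]"""
    d=np.array([p["k1"],0,0,0,0.]);
    u=cv2.undistortPointsIter(np.array([[[px[1],px[0]]]],float),p["mtx"],d,None,None,(3,100,1e-12))[0,0]
    T=np.array(p["cam_to_world"]); return T[:3,3],T[:3,:3]@np.array([u[0],-u[1],-1])
def atz(p,px,z):
    o,d=ray(p,px); return o+d*(z-o[2])/d[2]
def tri(prs):
    A=np.zeros((3,3));b=np.zeros(3)
    for p,px in prs:
        o,d=ray(p,px);d=d/np.linalg.norm(d);M=np.eye(3)-np.outer(d,d);A+=M;b+=M@o
    x=np.linalg.solve(A,b); r=[np.linalg.norm((np.eye(3)-np.outer(d/np.linalg.norm(d),d/np.linalg.norm(d)))@(x-o)) for o,d in (ray(p,px) for p,px in prs)]
    return x,max(r)
def cloud(p):
    """HxWx3 world points from z_map"""
    z=p["z_map"];h,w=z.shape;c,r=np.meshgrid(np.arange(w,dtype=float),np.arange(h,dtype=float))
    u=cv2.undistortPointsIter(np.stack([c,r],-1).reshape(-1,1,2),p["mtx"],np.array([p["k1"],0,0,0,0.]),None,None,(3,50,1e-10)).reshape(h,w,2)
    P=np.stack([u[...,0]*z,-u[...,1]*z,-z],-1);T=np.array(p["cam_to_world"]);Q=P@T[:3,:3].T+T[:3,3];Q[z==0]=np.nan;return Q
E
python3 - <<'E'
from plant import snapshot,find_in,place_of
from h import *
np.set_printoptions(precision=4,suppress=True)
t=snapshot("top");s=snapshot("side")
near={"front_bar":([251,428],[323,340]),"frame_hinge":([189,423],[305,399]),"transformer_top":([220,424],[313,376]),"lens":([206,241],[185,319]),"jig":([221,422],[326,372]),"camera":([228,252],[221,311]),"flux_bottle":([153,312],[237,395])}
Z={"front_bar":.04,"frame_hinge":.04,"transformer_top":.042,"jig":0,"camera":0,"flux_bottle":0}
for n,(a,b) in near.items():
    def g(p,c):
        L=place_of(p,n); L=[d["pixel"] for d in L if np.hypot(*(np.array(d["pixel"])-c))<12]; return L[0] if L else None
    x,y=g(t,a),g(s,b)
    if x is not None and y is not None: print(n,"tri",*tri([(t,x),(s,y)]))
    for p,q in((t,x),(s,y)):
        if q is not None and n in Z: print("   ",n,atz(p,q,Z[n])[:2],np.round(q,1))
Q=cloud(t);Qs=cloud(s)
np.savez("pics/c0.npz",Q=Q,Qs=Qs)
print("spool",atz(t,[214,506],.036),"screw",atz(t,[212,138],0),atz(t,[275,155],0))
# camera head / bottle pts height
for n,(c) in {"camhead":(206,241),"frame":(251,428),"bottle":(140,312)}.items(): print(n,Q[c])
im=np.hstack([cv2.resize(t["frame"][170:270,380:480],None,fx=4,fy=4,interpolation=3),cv2.resize(t["frame"][170:270,205:305],None,fx=4,fy=4,interpolation=3)])
cv2.imwrite("pics/crop1.png",im)
E
```

```text
front_bar tri [ 0.4704 -0.2411  0.0563] 0.008458445716531897
    front_bar [ 0.4806 -0.2459] [247.3 428.5]
    front_bar [ 0.4664 -0.228 ] [321.5 340.4]
frame_hinge tri [ 0.6175 -0.2197  0.0544] 0.004580705533762305
    frame_hinge [ 0.6253 -0.2234] [189.  418.6]
    frame_hinge [ 0.6189 -0.2083] [299.3 396.1]
transformer_top tri [ 0.5428 -0.2429  0.0513] 8.943894198232808e-05
    transformer_top [ 0.5442 -0.2446] [221.4 427.8]
    transformer_top [ 0.5462 -0.2358] [314.6 373. ]
lens tri [0.5544 0.1981 0.136 ] 0.004995270027695099
    jig [ 0.5432 -0.239 ] [327.  371.6]
camera tri [0.5294 0.1973 0.0022] 0.006098071405153944
    camera [0.5359 0.1967] [225.6 249.7]
    camera [0.524 0.2  ] [219.8 310.1]
flux_bottle tri [0.7235 0.0402 0.0075] 0.005418067990711435
    flux_bottle [0.7312 0.0392] [150.8 313.1]
    flux_bottle [0.7215 0.0474] [236.9 391.3]
spool [ 0.566  -0.4417  0.036 ] screw [0.5685 0.4839 0.    ] [0.4086 0.4324 0.    ]
camhead [0.5629 0.2012 0.123 ]
frame [ 0.4756 -0.2519  0.0013]
bottle [0.7265 0.0398 0.1067]
```

Request:
jog_arm(commands=[[0, 0, -20, 62, 0], [0, 0, -20, 62, 0], [0, 0, -20, 62, 0], [0, 0, -20, 62, 0], [0, 0, -20, 62, 0], [0, 0, -20, 62, 0]])

```text
clock: 2.65
position: [0.2377, 0.3795, 0.5905]
eef_rot: [0.0, 0.222, 0.975, 0.001]
contact_force: [0.7, 0.7, -0.2]
opening: 0.0857
grip_force: 0.0
```

View pics/crop1.png

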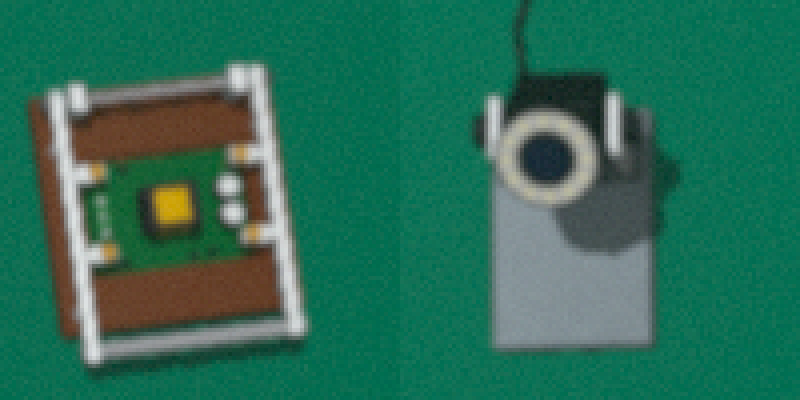

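Request:
jog_arm(commands=[[0, 20, -50, 60, 0], [0, 20, -50, 60, 0], [0, 20, -50, 60, 0], [0, 20, -50, 60, 0], [0, 20, -50, 60, 0]])

```text
clock: 3.28
position: [0.3126, 0.1856, 0.7051]
eef_rot: [0.041, 0.222, 0.973, 0.04]
contact_force: [1.0, 0.3, -0.2]
opening: 0.0857
grip_force: 0.0
```

```bash
python3 -c "
from plant import monitor;s=monitor.get_state()
for k in('clock','joint_pos','position','eef_rot'):print(k,s[k].round(4) if k!='clock' else s[k])"
```

```text
clock 3.275
joint_pos [ 0.3596  0.1002  0.2742  0.0468  2.6539 -0.7208]
position [0.3126 0.1856 0.7051]
eef_rot [0.041  0.2217 0.9734 0.0402]
```

Request:
jog_arm(commands=[[0, 0, 0, -30, 0], [0, 0, 0, -30, 0], [0, 0, 0, -30, 0]])

```text
clock: 3.65
position: [0.3122, 0.1864, 0.6139]
eef_rot: [0.041, 0.222, 0.973, 0.04]
contact_force: [-0.4, 0.1, 0.1]
opening: 0.0856
grip_force: 0.0
```

```bash
python3 -c "
from plant import monitor;s=monitor.get_state()
for k in('clock','joint_pos','position','eef_rot'):print(k,s[k].round(4) if k!='clock' else s[k])
from scipy.spatial.transform import Rotation as R
print(R.from_quat(s['eef_rot'][[1,2,3,0]]).as_matrix().round(3))"
```

```text
clock 3.65
joint_pos [ 0.3625 -0.1326  0.7775  0.0315  2.3839 -0.7354]
position [0.3122 0.1864 0.6139]
eef_rot [0.0408 0.2222 0.9733 0.0401]
[[-0.898  0.429  0.097]
 [ 0.436  0.898  0.06 ]
 [-0.062  0.096 -0.993]]
```

Request:
jog_arm(commands=[[0, -10, -50, -35, 0], [0, -10, -50, -35, 0], [0, -10, -50, -35, 0], [0, -10, -50, -35, 0], [0, -10, -50, -35, 0], [0, -10, -30, -35, 0]])

```text
clock: 4.4
position: [0.2516, -0.0949, 0.4033]
eef_rot: [0.041, 0.223, 0.973, 0.04]
contact_force: [0.7, -0.3, -0.2]
opening: 0.0854
grip_force: 0.0
```

```bash
python3 -c "
from plant import monitor;s=monitor.get_state()
import numpy as np
np.set_printoptions(precision=4,suppress=True)
for k in('clock','joint_pos','position','eef_rot'):print(k,s[k])
from scipy.spatial.transform import Rotation as R
print(R.from_quat(s['eef_rot'][[1,2,3,0]]).as_matrix().round(3))
D=[([.08799,1.3723,1.68362],.5495,.2301),([-.1326,.7775,2.3839],np.hypot(.3122,.1864),.6139),([.1002,.2742,2.6539],np.hypot(.3126,.1856),.7051)]
q=s['joint_pos'];D.append((q[[1,2,4]],np.hypot(*s['position'][:2]),s['position'][2]))
A=[];b=[]
for (a,c,e),r,z in D:
  s1,s2,s3=a,a+c,a+c+e
  A+=[[1,0,np.sin(s1),np.sin(s2),np.cos(s2),np.sin(s3)],[0,1,np.cos(s1),np.cos(s2),-np.sin(s2),np.cos(s3)]];b+=[r,z]
A=np.array(A);x,_,_,sv=np.linalg.lstsq(A,b,rcond=None);print(x,sv,A@x-b)
"
```

```text
clock 4.4
joint_pos [-0.7078 -0.5433  1.5354  0.1257  2.1105 -1.7607]
position [ 0.2516 -0.0949  0.4033]
eef_rot [0.0406 0.2233 0.9731 0.0395]
[[-0.897  0.431  0.097]
 [ 0.438  0.897  0.059]
 [-0.061  0.095 -0.994]]
[0.0095 0.0943 0.4324 0.4934 0.1104 0.2391] [3.9149 2.7721 0.7221 0.5678 0.3805 0.0213] [ 0.0001  0.0004  0.0005 -0.0007 -0.0005  0.0007 -0.0001 -0.0004]
```

Request:
jog_arm(commands=[[0, 0, 0, 0, -0.188], [0, 0, 0, 0, -0.188], [0, 0, 0, 0, -0.188], [0, 0, 0, 0, -0.188], [0, 0, 0, 0, -0.188], [0, -10, 5, 0, -0.188], [0, -25, 15, 0, 0], [0, -25, 15, 0, 0]])

```text
clock: 5.4
position: [0.1917, -0.0576, 0.4046]
eef_rot: [0.055, 0.707, 0.705, 0.012]
contact_force: [0.6, -0.1, 0.5]
opening: 0.0857
grip_force: 0.0
```

```bash
cat > st.py <<'E'
from plant import monitor
import numpy as np
from scipy.spatial.transform import Rotation as R
np.set_printoptions(precision=4,suppress=True)
s=monitor.get_state()
for k in('clock','joint_pos','position'):print(k,s[k])
M=R.from_quat(s['eef_rot'][[1,2,3,0]]).as_matrix()
print(M.round(3)); a=M[:,2]; print("tilt deg",np.degrees(np.arccos(-a[2])),"az",np.degrees(np.arctan2(a[1],a[0])),"close az",np.degrees(np.arctan2(M[1,1],M[0,1])))
E
python3 st.py
```

```text
clock 5.4
joint_pos [-0.5805 -0.7202  1.6082  0.0016  2.1402 -0.5778]
position [ 0.1917 -0.0576  0.4046]
[[ 0.005  0.995  0.095]
 [ 0.998  0.001 -0.061]
 [-0.061  0.095 -0.994]]
tilt deg 6.496599780313072 az -32.58558301049122 close az 0.06189810573138998
```

Request:
jog_arm(commands=[[0, -25, 15, 0, 0], [0, -25, 15, 0, 0], [0, -25, 15, 0, 0]])

```text
clock: 5.78
position: [0.1556, -0.0148, 0.4266]
eef_rot: [0.042, 0.708, 0.705, 0.001]
contact_force: [0.6, -0.1, 0.2]
opening: 0.0855
grip_force: 0.0
```

```bash
python3 st.py
```

```text
clock 5.775
joint_pos [-0.3986 -0.7565  1.5679 -0.0391  2.2511 -0.4196]
position [ 0.1556 -0.0148  0.4266]
[[ 0.007  0.998  0.061]
 [ 0.998 -0.003 -0.059]
 [-0.058  0.061 -0.996]]
tilt deg 4.839448808488457 az -43.95819722991418 close az -0.1726083025217681
```

Request:
jog_arm(commands=[[0, -15, 30, -20, 0], [0, -15, 30, -20, 0], [0, -15, 30, -20, 0]])

```text
clock: 6.15
position: [0.1354, 0.0813, 0.3816]
eef_rot: [0.038, 0.708, 0.705, -0.008]
contact_force: [0.7, 0.9, 0.6]
opening: 0.0856
grip_force: 0.0
```

```bash
python3 st.py
```

```text
clock 6.15
joint_pos [ 0.3362 -0.7567  1.6688 -0.094   2.2087  0.2846]
position [0.1354 0.0813 0.3816]
[[ 0.007  0.999  0.043]
 [ 0.998 -0.004 -0.065]
 [-0.065  0.043 -0.997]]
tilt deg 4.454833564317066 az -56.805056297678114 close az -0.2179187713545878
```

Request:
jog_arm(commands=[[0, 30, -50, 10, 0], [0, 10, -55, 10, 0], [0, -10, -55, 0, 0], [0, -25, -55, 0, 0], [0, -15, 0, 0, 0], [0, -15, 25, 0, 0], [0, -15, 25, 0, 0], [0, -15, 25, 0, 0]])

```text
clock: 7.15
position: [0.135, 0.014, 0.4205]
eef_rot: [0.02, 0.71, 0.704, -0.02]
contact_force: [0.2, 0.8, -1.3]
opening: 0.0854
grip_force: 0.0
```

```bash
python3 st.py
```

```text
clock 7.15
joint_pos [-0.1825 -0.7566  1.5805 -0.0761  2.3062 -0.2256]
position [0.135  0.014  0.4205]
[[ 0.008  1.    -0.   ]
 [ 0.998 -0.008 -0.057]
 [-0.057  0.    -0.998]]
tilt deg 3.280896952801457 az -90.42135846506741 close az -0.4727805438191973
```

```bash
cat > jig.py <<'E'
from plant import snapshot
from h import *
np.set_printoptions(precision=4,suppress=True)
t=snapshot("top");Q=cloud(t);f=t["frame"].astype(int)
hsv=cv2.cvtColor(t["frame"],cv2.COLOR_BGR2HSV)
sub=np.zeros(f.shape[:2],bool);sub[175:270,380:470]=True
yel=sub&(hsv[...,0]>18)&(hsv[...,0]<32)&(hsv[...,1]>170)&(hsv[...,2]>130)
n,lab,stt,cen=cv2.connectedComponentsWithStats(yel.astype(np.uint8));i=1+np.argmax(stt[1:,4])
r,c=cen[i][1],cen[i][0];print("yellow",r,c,stt[i],atz(t,[r,c],.042),np.nanmedian(Q[lab==i],0))
wh=sub&(hsv[...,1]<60)&(hsv[...,2]>110)
W=np.array([atz(t,[r,c],.04) for r,c in np.argwhere(wh)])[:,:2].astype(np.float32)
(ct,sz,an)=cv2.minAreaRect(W);print("frame rect",ct,sz,an,len(W))
pts=Q[wh];print("z pct",np.nanpercentile(pts[:,2],[5,25,50,75,95]))
# brown base
br=sub&((hsv[...,0]<14)|(hsv[...,0]>170))&(hsv[...,1]>90)
B=np.array([atz(t,[r,c],.02) for r,c in np.argwhere(br)])[:,:2].astype(np.float32)
print("base rect",cv2.minAreaRect(B),len(B),cv2.boxPoints(cv2.minAreaRect(B)))
cv2.imwrite("pics/m.png",np.vstack([np.hstack([cv2.resize((m[175:270,380:470]*255).astype(np.uint8),None,fx=3,fy=3,interpolation=0) for m in (yel,wh)]),np.hstack([cv2.resize((m[175:270,380:470]*255).astype(np.uint8),None,fx=3,fy=3,interpolation=0) for m in (br,sub)])]))
E
python3 jig.py
```

```text
yellow 220.81690140845072 422.7464788732394 [419 217   9   9  71] [ 0.5455 -0.2322  0.042 ] [ 0.5449 -0.232   0.0434]
frame rect (0.5419130921363831, -0.23339223861694336) (0.1714736968278885, 0.1414872109889984) 7.930790901184082 1243
z pct [0.0166 0.0365 0.0434 0.046  0.0493]
base rect ((0.5481469035148621, -0.2252153754234314), (0.1445450782775879, 0.13502629101276398), 7.916353225708008) 1212 [[ 0.4673 -0.1683]
 [ 0.4859 -0.302 ]
 [ 0.629  -0.2821]
 [ 0.6104 -0.1484]]
```

View pics/m.png

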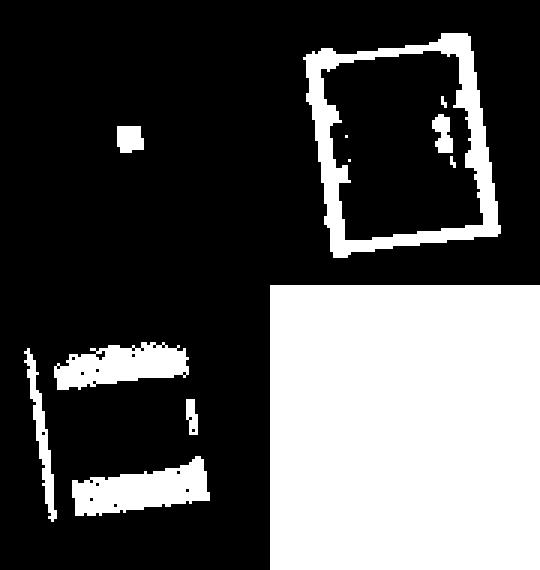

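Request:
jog_arm(commands=[[0.6, 33, -26, -20, 0.073], [0.6, 33, -26, -20, 0.073], [0.6, 33, -26, -25, 0], [0.6, 33, -26, -30, 0], [0.6, 33, -26, -33, 0], [0.6, 33, -26, -33, 0], [0.6, 33, -26, -35, 0], [0.6, 33, -26, -35, 0], [0.6, 33, -26, -35, 0], [0.6, 31, -24, -34, 0]])

```text
clock: 8.45
position: [0.4641, -0.2459, 0.1189]
eef_rot: [0.021, 0.655, 0.755, -0.019]
contact_force: [0.1, -0.3, 1.6]
opening: 0.0343
grip_force: 0.0
```

```bash
python3 st.py; python3 - <<'E'
from plant import snapshot
import cv2,numpy as np
s=snapshot("side");t=snapshot("top")
cv2.imwrite("pics/a1.png",np.hstack([cv2.resize(s["frame"][240:390,290:440],(400,400)),cv2.resize(t["frame"][170:290,370:490],(400,400))]))
E
```

```text
clock 8.45
joint_pos [-0.568   0.0595  1.6268 -0.0444  1.4187 -0.7025]
position [ 0.4641 -0.2459  0.1189]
[[-0.14   0.99   0.007]
 [ 0.989  0.14  -0.057]
 [-0.057 -0.001 -0.998]]
tilt deg 3.281691694780196 az -82.6516964930754 close az 8.045533219968965
```

View pics/a1.png

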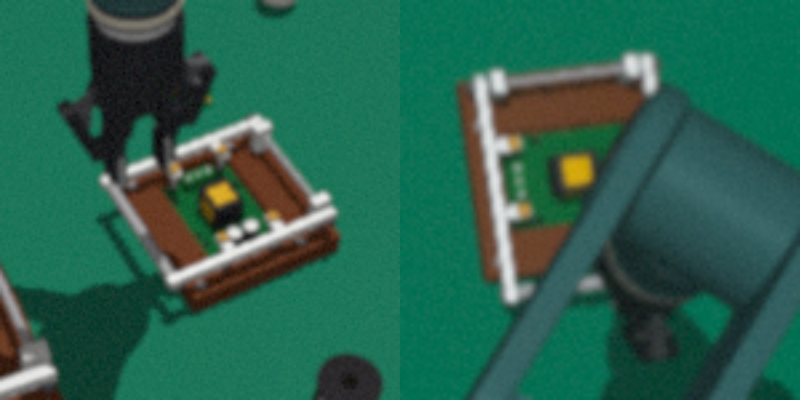

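Request:
jog_arm(commands=[[0.6, 0, 0, -40, 0], [0.6, 0, 0, -40, 0], [0.6, 0, 2, -15, 0], [1, 0, 0, 0, 0], [1, 0, 0, 0, 0], [1, 0, 0, 0, 0]], newtons=30)

```text
clock: 9.3
position: [0.4652, -0.2423, 0.0272]
eef_rot: [0.023, 0.655, 0.755, -0.018]
contact_force: [3.5, 3.1, 0.0]
opening: 0.0089
grip_force: 29.2
```

Request:
jog_arm(commands=[[1, 3, 0.4, 30.8, 0], [1, 9, 1.3, 29.6, 0], [1, 14.8, 2.1, 27.1, 0], [1, 19.7, 2.8, 23.7, 0], [1, 24.1, 3.4, 19.2, 0]])

```text
clock: 9.93
position: [0.5341, -0.2327, 0.1566]
eef_rot: [0.021, 0.655, 0.755, -0.02]
contact_force: [3.8, -0.4, -8.4]
opening: 0.0085
grip_force: 29.0
```

Request:
jog_arm(commands=[[1, 27.2, 3.8, 14.1, 0], [1, 29.6, 4.2, 8.2, 0], [1, 30.5, 4.3, 2.2, 0], [1, 30.4, 4.3, -4, 0], [1, 0, 0, 0, 0]])

```text
clock: 10.55
position: [0.654, -0.2162, 0.178]
eef_rot: [0.024, 0.655, 0.755, -0.019]
contact_force: [1.1, 1.0, 3.6]
opening: 0.0087
grip_force: 30.7
```

Request:
jog_arm(commands=[[0.5, 0, 0, 0, 0], [0.5, 0, 0, 0, 0], [0.5, 0, 0, 25, 0], [0.5, 0, 0, 40, 0], [0.5, -50, -7, 10, 0], [0.5, -55, -8, 0, 0], [0.3, -50, -7, 0, 0], [0.3, -50, -7, 0, 0]])

```text
clock: 11.55
position: [0.444, -0.2449, 0.251]
eef_rot: [0.021, 0.656, 0.755, -0.019]
contact_force: [-0.0, -0.8, 0.2]
opening: 0.0597
grip_force: 0.0
```

```bash
python3 jig.py | head -2; python3 st.py; python3 - <<'E'
from plant import snapshot
import cv2,numpy as np
s=snapshot("side");t=snapshot("top")
cv2.imwrite("pics/a2.png",np.hstack([cv2.resize(s["frame"][220:390,290:460],(400,400)),cv2.resize(t["frame"][170:290,370:490],(400,400))]))
E
```

```text
yellow 220.8918918918919 422.64864864864865 [418 217  10   9  74] [ 0.5453 -0.232   0.042 ] [ 0.5449 -0.2321  0.0432]
frame rect (0.568687915802002, -0.2291773557662964) (0.18432246148586273, 0.14388009905815125) 0.775722086429596 438
clock 11.6
joint_pos [-0.5917 -0.0421  1.4654 -0.0479  1.6861 -0.7349]
position [ 0.4385 -0.2451  0.2508]
[[-0.137  0.991  0.   ]
 [ 0.989  0.136 -0.057]
 [-0.057 -0.008 -0.998]]
tilt deg 3.28657570226732 az -89.94945335731416 close az 7.836595946466027
```

View pics/a2.png

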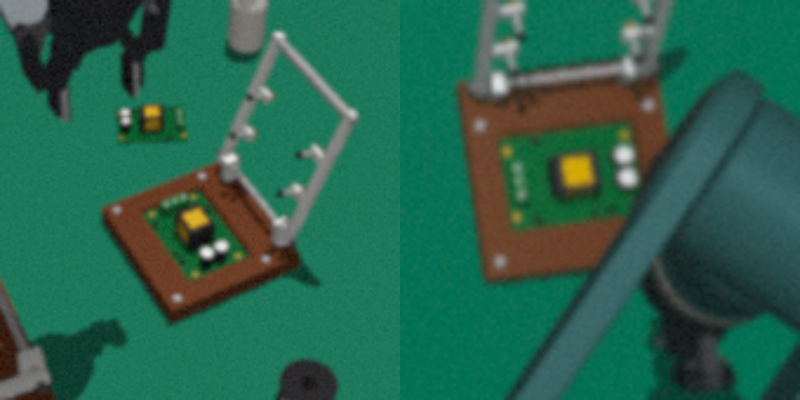

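Request:
jog_arm(commands=[[0.3, 50, 6, -10, 0], [0.3, 50, 6, -40, 0], [0.3, 7, 1, -50, 0], [0.3, 0, 0, -50, 0], [0.3, 0, 0, -40, 0], [0.3, 0, 0, -22, 0], [0.3, 0, 0, 0, 0]])

```text
clock: 12.58
position: [0.5511, -0.2308, 0.0371]
eef_rot: [0.018, 0.655, 0.755, -0.02]
contact_force: [0.6, -0.0, -0.0]
opening: 0.0596
grip_force: 0.0
```

Request:
jog_arm(commands=[[0.3, -5, -1, -10, 0], [0.3, 0, 0, -8, 0], [1, 0, 0, 0, 0], [1, 0, 0, 0, 0], [1, 0, 0, 0, 0], [1, 0, 0, 0, 0]], newtons=60)

```text
clock: 13.32
position: [0.5478, -0.2332, 0.023]
eef_rot: [0.022, 0.655, 0.755, -0.019]
contact_force: [0.2, 0.4, 1.9]
opening: 0.0265
grip_force: 62.6
```

```bash
python3 st.py
```

```text
clock 13.325
joint_pos [-0.4719  0.295   1.5559 -0.0496  1.2574 -0.5982]
position [ 0.5478 -0.2332  0.023 ]
[[-0.14   0.99   0.008]
 [ 0.988  0.14  -0.057]
 [-0.058  0.    -0.998]]
tilt deg 3.320160065410513 az -81.56724548759856 close az 8.064125718013795
```

Request:
jog_arm(commands=[[1, 0, 0, 15, 0], [1, 0, 0, 35, 0], [1, 0, 0, 45, 0], [1, -10, 0, 50, 0], [1, -20, 10, 50, 0], [1, -20, 30, 40, 0], [1, 0, 0, 0, 0]])

```text
clock: 14.2
position: [0.4978, -0.1924, 0.2634]
eef_rot: [0.026, 0.655, 0.755, -0.018]
contact_force: [-0.1, -0.8, -1.5]
opening: 0.0269
grip_force: 62.2
```

```bash
python3 st.py; cat > lens.py <<'E'
from plant import snapshot
from h import *
from scipy.optimize import least_squares
np.set_printoptions(precision=4,suppress=True)
t=snapshot("top");Q=cloud(t);hsv=cv2.cvtColor(t["frame"],cv2.COLOR_BGR2HSV)
sub=np.zeros(hsv.shape[:2],bool);sub[190:262,222:276]=True
foot=sub&(hsv[...,1]<80)&(hsv[...,2]>60);foot[:222]=False
cols=[];fp=np.argwhere(foot);W=np.array([atz(t,p,.012) for p in fp])[:,:2].astype(np.float32)
rect=cv2.minAreaRect(W);print("foot",rect);print(cv2.boxPoints(rect))
ring=sub&(hsv[...,1]<90)&(hsv[...,2]>150);ring[225:]=False
n,lab,st,cen=cv2.connectedComponentsWithStats(ring.astype(np.uint8));i=1+np.argmax(st[1:,4]);print(st[i],cen[i])
P=np.argwhere(lab==i);pts=cv2.findContours((lab==i).astype(np.uint8),cv2.RETR_EXTERNAL,cv2.CHAIN_APPROX_NONE)[0][0]
el=cv2.fitEllipse(pts);print("ellipse",el)
R=Q[lab==i];R=R[np.isfinite(R[:,0])];c=np.median(R,0);R=R[np.linalg.norm(R-c,axis=1)<.03]
c=R.mean(0);u,s,v=np.linalg.svd(R-c);nrm=v[2]*np.sign(v[2][2]);print("ring depth centre",c,"n",nrm,s,len(R),"tilt",np.degrees(np.arccos(nrm[2])),"az",np.degrees(np.arctan2(nrm[1],nrm[0])))
px=[el[0][1],el[0][0]]
for th in(25,30,35,40,45,50):
    h=.075+.05*np.cos(np.radians(th));p=atz(t,px,h);print(th,p,"axle x",p[0]+.05*np.sin(np.radians(th)))
cv2.imwrite("pics/l.png",np.hstack([cv2.resize(x,None,fx=5,fy=5,interpolation=2) for x in (t["frame"][185:265,220:280],cv2.merge([(foot*90+(lab==i)*160).astype(np.uint8)]*3)[185:265,220:280])]))
E
python3 lens.py
```

```text
clock 14.2
joint_pos [-0.4458  0.0204  1.3789 -0.0483  1.7011 -0.5951]
position [ 0.4978 -0.1924  0.2634]
[[-0.141  0.99   0.016]
 [ 0.988  0.142 -0.061]
 [-0.063  0.008 -0.998]]
tilt deg 3.6118495717109975 az -74.97831964981641 close az 8.151599120187015
foot ((0.49992385506629944, 0.1985224485397339), (0.08859517425298691, 0.09983093291521072), 1.7383135557174683)
[[0.4541 0.2471]
 [0.4572 0.1473]
 [0.5457 0.15  ]
 [0.5427 0.2498]]
[227 194  27  27 281] [238.8399 208.0641]
ellipse ((239.55484008789062, 207.897216796875), (20.840991973876953, 29.959562301635742), 131.4966278076172)
ring depth centre [0.558  0.2104 0.1173] n [-0.5233 -0.0179  0.852 ] [0.2251 0.1894 0.03  ] 181 tilt 31.571119755803345 az -178.04543894388237
25 [0.5589 0.2048 0.1203] axle x 0.580078462939326
30 [0.5593 0.2051 0.1183] axle x 0.5843154628237747
35 [0.5597 0.2055 0.116 ] axle x 0.5884223952838236
40 [0.5602 0.2059 0.1133] axle x 0.5923680040836177
45 [0.5608 0.2063 0.1104] axle x 0.5961222607577673
50 [0.5614 0.2069 0.1071] axle x 0.5996565931460996
```

View pics/l.png

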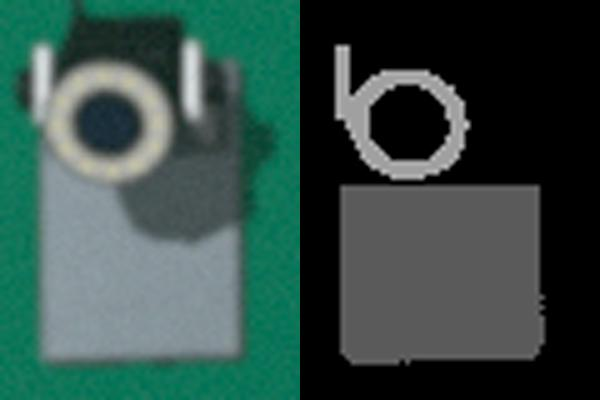

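```bash
sed -i 's/ring\[225:\]=False/ring[225:]=False;ring[:,:229]=False/' lens.py; python3 lens.py
```

```text
foot ((0.4999004900455475, 0.1984664499759674), (0.0886453166604042, 0.09994149208068848), 1.7383135557174683)
[[0.4541 0.2471]
 [0.4571 0.1472]
 [0.5457 0.1499]
 [0.5427 0.2498]]
[229 194  25  27 248] [240.1452 208.7661]
ellipse ((239.9894256591797, 208.1382293701172), (20.676767349243164, 28.218708038330078), 134.2642822265625)
ring depth centre [0.5571 0.2038 0.1167] n [-0.5043 -0.0055  0.8635] [0.2556 0.246  0.0365] 229 tilt 30.287342934859964 az -179.37757335451866
25 [0.5584 0.2038 0.1203] axle x 0.5795214604562692
30 [0.5588 0.2041 0.1183] axle x 0.5837575631382445
35 [0.5592 0.2044 0.116 ] axle x 0.5878634515961593
40 [0.5597 0.2049 0.1133] axle x 0.5918078775396455
45 [0.5602 0.2053 0.1104] axle x 0.595560821505564
50 [0.5608 0.2058 0.1071] axle x 0.5990937213242442
```

```bash
cat > fk.py <<'E'
import numpy as np
from scipy.spatial.transform import Rotation as R
from scipy.optimize import least_squares
D=np.array([[1.01988,.08799,1.3723,0,1.68362,-.10311,.23788,.49533,.2301],[.3596,.1002,.2742,.0468,2.6539,-.7208,.3126,.1856,.7051],[.3625,-.1326,.7775,.0315,2.3839,-.7354,.3122,.1864,.6139],[-.7078,-.5433,1.5354,.1257,2.1105,-1.7607,.2516,-.0949,.4033],[-.5805,-.7202,1.6082,.0016,2.1402,-.5778,.1917,-.0576,.4046],[-.3986,-.7565,1.5679,-.0391,2.2511,-.4196,.1556,-.0148,.4266],[.3362,-.7567,1.6688,-.094,2.2087,.2846,.1354,.0813,.3816],[-.1825,-.7566,1.5805,-.0761,2.3062,-.2256,.135,.014,.4205],[-.568,.0595,1.6268,-.0444,1.4187,-.7025,.4641,-.2459,.1189],[-.4719,.295,1.5559,-.0496,1.2574,-.5982,.5478,-.2332,.023],[-.4458,.0204,1.3789,-.0483,1.7011,-.5951,.4978,-.1924,.2634]])
def fk(q,p):
    a1,d,d1,L1,a3,L2,Lt,x5=p; ry=lambda a:R.from_euler('y',a);rz=lambda a:R.from_euler('z',a)
    A=rz(q[0])*ry(q[1]);x=rz(q[0]).apply([a1,d,d1])+A.apply([0,0,L1]);A=A*ry(q[2]);x=x+A.apply([a3,0,L2])
    A=A*rz(q[3])*ry(q[4]);x=x+A.apply([x5,0,Lt]);return x,A*rz(q[5])
f=lambda p:np.concatenate([fk(r[:6],p)[0]-r[6:] for r in D])
s=least_squares(f,[.01,.05,.1,.43,.1,.49,.24,0]);p=s.x
if __name__=="__main__":
    np.set_printoptions(precision=4,suppress=True);print(p,abs(s.fun).max());print(fk(D[-1],p)[1].as_matrix().round(3))
    for t in(0,5,10,15,20,25,30,35):
        q=[0,.2216-np.radians(t),.27,0,2.65,0];x,A=fk(q,p);print(t,q[1],x,A.as_matrix()[:,2])
E
python3 fk.py
```

```text
[-0.      0.0566  0.1523  0.449   0.1007  0.4998  0.3245 -0.    ] 4.441819995376628e-05
[[-0.99  -0.141  0.016]
 [-0.142  0.988 -0.061]
 [-0.008 -0.063 -0.998]]
0 0.2216 [0.4234 0.0566 0.6589] [-0.  0. -1.]
5 0.13433353740028353 [0.3776 0.0566 0.6939] [ 0.0871  0.     -0.9962]
10 0.047067074800567044 [0.329  0.0566 0.7248] [ 0.1736  0.     -0.9848]
15 -0.040199387799149416 [0.2778 0.0566 0.7513] [ 0.2588  0.     -0.9659]
20 -0.1274658503988659 [0.2246 0.0566 0.7732] [ 0.342   0.     -0.9397]
25 -0.2147323129985824 [0.1696 0.0566 0.7904] [ 0.4226  0.     -0.9063]
30 -0.3019987755982988 [0.1133 0.0566 0.8028] [ 0.5    0.    -0.866]
35 -0.3892652381980153 [0.0562 0.0566 0.8102] [ 0.5736  0.     -0.8192]
```

```bash
cat > sim.py <<'E'
from fk import *
lo=np.array([-3.1,-.7566,.2742,-1.08,.174,-2.566]);hi=np.array([3.1,2.026,2.546,4.216,2.6459,2.566])
Z90=R.from_euler('z',np.pi/2)
def tool(q): x,A=fk(q,p); return x,A*Z90
def ik(x,A,q0,w):
    def f(q):
        y,B=tool(q);return np.concatenate([y-x,w*(A*B.inv()).as_rotvec()])
    return least_squares(f,np.clip(q0,lo+1e-6,hi-1e-6),bounds=(lo,hi)).x
def run(q,rows,w):
    out=[]
    for dx,dy,dz,dr in rows:
        x,A=tool(q);q=ik(x+np.array([dx,dy,dz])/1e3,R.from_euler('z',dr)*A,q,w);out.append(q)
    return out
def show(q):
    x,A=tool(q);M=A.as_matrix();a=M[:,2];return np.round(x,3),"a",a.round(3),"closeaz",round(np.degrees(np.arctan2(M[1,1],M[0,1])),1),"q",np.round(q,2)
E
python3 - <<'E'
from sim import *
q=np.array([-.5805,-.7202,1.6082,.0016,2.1402,-.5778]);q2=np.array([-.3986,-.7565,1.5679,-.0391,2.2511,-.4196])
for w in(.05,.1,.2,.3,.5,1):
    print(w,show(run(q,[(-25,15,0,0)]*3,w)[-1]));print("   ",show(run(q2,[(-15,30,-20,0)]*3,w)[-1]))
E
```

```text
0.05 (array([ 0.118, -0.013,  0.405]), 'a', array([-0.091, -0.046, -0.995]), 'closeaz', np.float64(-0.5), 'q', array([-0.38, -0.76,  1.62, -0.11,  2.35, -0.44]))
    (array([0.111, 0.076, 0.367]), 'a', array([-0.046, -0.099, -0.994]), 'closeaz', np.float64(-0.6), 'q', array([ 0.36, -0.76,  1.7 , -0.1 ,  2.27,  0.3 ]))
0.1 (array([ 0.122, -0.013,  0.407]), 'a', array([-0.075, -0.047, -0.996]), 'closeaz', np.float64(-0.4), 'q', array([-0.38, -0.76,  1.61, -0.1 ,  2.34, -0.44]))
    (array([0.114, 0.076, 0.368]), 'a', array([-0.037, -0.096, -0.995]), 'closeaz', np.float64(-0.6), 'q', array([ 0.36, -0.76,  1.7 , -0.1 ,  2.26,  0.31]))
0.2 (array([ 0.132, -0.013,  0.413]), 'a', array([-0.033, -0.051, -0.998]), 'closeaz', np.float64(-0.3), 'q', array([-0.38, -0.76,  1.6 , -0.08,  2.31, -0.43]))
    (array([0.12 , 0.079, 0.372]), 'a', array([-0.013, -0.087, -0.996]), 'closeaz', np.float64(-0.5), 'q', array([ 0.36, -0.76,  1.69, -0.1 ,  2.25,  0.31]))
0.3 (array([ 0.142, -0.014,  0.418]), 'a', array([ 0.004, -0.054, -0.999]), 'closeaz', np.float64(-0.2), 'q', array([-0.39, -0.76,  1.59, -0.06,  2.29, -0.43]))
    (array([0.125, 0.081, 0.375]), 'a', array([ 0.008, -0.079, -0.997]), 'closeaz', np.float64(-0.4), 'q', array([ 0.36, -0.76,  1.68, -0.1 ,  2.23,  0.31]))
0.5 (array([ 0.152, -0.014,  0.424]), 'a', array([ 0.048, -0.057, -0.997]), 'closeaz', np.float64(-0.1), 'q', array([-0.39, -0.76,  1.57, -0.04,  2.26, -0.42]))
    (array([0.131, 0.084, 0.378]), 'a', array([ 0.033, -0.069, -0.997]), 'closeaz', np.float64(-0.3), 'q', array([ 0.36, -0.76,  1.68, -0.1 ,  2.21,  0.31]))
1 (array([ 0.161, -0.015,  0.429]), 'a', array([ 0.081, -0.06 , -0.995]), 'closeaz', np.float64(0.0), 'q', array([-0.4 , -0.76,  1.56, -0.03,  2.24, -0.42]))
    (array([0.136, 0.086, 0.381]), 'a', array([ 0.052, -0.062, -0.997]), 'closeaz', np.float64(-0.2), 'q', array([ 0.37, -0.76,  1.67, -0.09,  2.2 ,  0.31]))
```

```bash
python3 - <<'E'
from sim import *
q=np.array([-.4458,.0204,1.3789,-.0483,1.7011,-.5951]);w=.6
A=run(q,[(-10,31,44,-.0156)]*8,w);print("up",show(A[-1]))
for nm,push in {"back-up":(-50,0,35,0),"up":(0,0,60,0),"back":(-60,0,10,0)}.items():
    B=run(A[-1],[push]*14,w)
    for i in(3,7,10,13):print(nm,i+1,show(B[i]))
C=run(q,[(25,30,10,-.0156)]*8,w);print("out",show(C[-1]))
for nm,push in {"out":(60,0,0,0),"outup":(45,0,40,0),"outdown":(55,0,-30,0)}.items():
    B=run(C[-1],[push]*14,w)
    for i in(3,7,10,13):print(nm,i+1,show(B[i]))
E
```

```text
up (array([0.418, 0.056, 0.615]), 'a', array([ 0.009, -0.062, -0.998]), 'closeaz', np.float64(1.0), 'q', array([ 0.05,  0.08,  0.56, -0.1 ,  2.49, -0.05]))
back-up 4 (array([0.228, 0.052, 0.685]), 'a', array([ 0.075, -0.067, -0.995]), 'closeaz', np.float64(1.2), 'q', array([ 0.08, -0.2 ,  0.62, -0.15,  2.65, -0.07]))
back-up 8 (array([0.087, 0.044, 0.685]), 'a', array([ 0.215, -0.068, -0.974]), 'closeaz', np.float64(1.9), 'q', array([ 0.34, -0.47,  0.77, -0.29,  2.65,  0.05]))
back-up 11 (array([0.013, 0.023, 0.685]), 'a', array([ 0.327, -0.061, -0.943]), 'closeaz', np.float64(2.4), 'q', array([ 0.15, -0.63,  0.8 , -0.23,  2.65, -0.1 ]))
back-up 14 (array([-0.048,  0.01 ,  0.689]), 'a', array([ 0.441, -0.074, -0.894]), 'closeaz', np.float64(3.0), 'q', array([ 0.12, -0.74,  0.78, -0.27,  2.65, -0.18]))
up 4 (array([0.368, 0.044, 0.7  ]), 'a', array([ 0.101, -0.064, -0.993]), 'closeaz', np.float64(1.3), 'q', array([ 0.02,  0.12,  0.27, -0.14,  2.65, -0.12]))
up 8 (array([0.311, 0.031, 0.734]), 'a', array([ 0.2  , -0.066, -0.978]), 'closeaz', np.float64(1.7), 'q', array([-0.02,  0.01,  
[... 2398 characters left out ...]
04,  0.58,  0.27, -0.03,  1.77, -0.08]))
outdown 4 (array([0.871, 0.044, 0.202]), 'a', array([ 0.052, -0.06 , -0.997]), 'closeaz', np.float64(1.2), 'q', array([ 0.01,  0.91,  0.27, -0.06,  1.91, -0.03]))
outdown 8 (array([0.963, 0.036, 0.043]), 'a', array([ 0.169, -0.054, -0.984]), 'closeaz', np.float64(1.6), 'q', array([-0.  ,  1.09,  0.27, -0.05,  1.61, -0.03]))
outdown 11 (array([ 1.015,  0.03 , -0.063]), 'a', array([ 0.269, -0.049, -0.962]), 'closeaz', np.float64(1.9), 'q', array([-0.01,  1.21,  0.27, -0.05,  1.38, -0.03]))
outdown 14 (array([ 1.054,  0.024, -0.156]), 'a', array([ 0.372, -0.042, -0.927]), 'closeaz', np.float64(2.3), 'q', array([-0.02,  1.33,  0.27, -0.04,  1.16, -0.04]))
```

Request:
jog_arm(commands=[[1, 15, 30, 15, -0.02], [1, 25, 30, 15, -0.02], [1, 25, 30, 15, -0.02], [1, 25, 30, 15, -0.02], [1, 25, 30, 10, -0.02], [1, 25, 30, 10, -0.02], [1, 25, 30, 10, -0.02], [1, 25, 30, 10, -0.02], [1, 30, 10, 25, 0], [1, 35, 0, 30, 0]])

```text
clock: 15.55
position: [0.7397, 0.0564, 0.3959]
eef_rot: [0.022, 0.713, 0.701, -0.018]
contact_force: [12.1, 5.4, 72.5]
opening: 0.027
grip_force: 63.5
```

Request:
jog_arm(commands=[[1, 45, 0, 40, 0], [1, 45, 0, 40, 0], [1, 45, 0, 40, 0], [1, 45, 0, 40, 0], [1, 45, 0, 40, 0], [1, 45, 0, 40, 0], [1, 45, 0, 40, 0], [1, 45, 0, 40, 0]])

```text
clock: 16.55
position: [0.7963, 0.0311, 0.4623]
eef_rot: [0.124, 0.702, 0.695, 0.093]
contact_force: [-0.2, -0.1, -2.6]
opening: 0.0263
grip_force: 63.4
```

```bash
python3 st.py
```

```text
clock 16.55
joint_pos [-0.016   0.5926  0.2749 -0.0426  1.965  -0.0279]
position [0.7963 0.0311 0.4623]
[[ 0.017  0.953  0.303]
 [ 0.999 -0.004 -0.044]
 [-0.041  0.303 -0.952]]
tilt deg 17.832732093828966 az -8.289663934452452 close az -0.2191636363843177
```

Request:
jog_arm(commands=[[1, 45, 0, 40, 0], [1, 45, 0, 40, 0], [1, 45, 0, 40, 0], [1, 45, 0, 40, 0], [1, 45, 0, 40, 0], [1, 0, 0, 0, 0]])

```text
clock: 17.3
position: [0.8438, 0.0211, 0.5001]
eef_rot: [0.19, 0.687, 0.683, 0.163]
contact_force: [-0.4, -0.1, -2.0]
opening: 0.0268
grip_force: 63.4
```

```bash
python3 st.py
```

```text
clock 17.3
joint_pos [-0.0334  0.5742  0.2745 -0.0231  1.7879 -0.0384]
position [0.8438 0.0211 0.5001]
[[ 0.015  0.876  0.483]
 [ 0.999  0.004 -0.039]
 [-0.036  0.483 -0.875]]
tilt deg 28.95032784008409 az -4.585221800563862 close az 0.27018293709246344
```

Request:
jog_arm(commands=[[1, 28, 0, 25, 0.01], [1, -15, 8, -5, 0], [1, -38, 19, -15, 0], [1, -45, 23, -20, 0], [1, -45, 23, -20, 0], [1, -45, 23, -20, 0], [1, -45, 23, -20, 0], [1, -45, 23, -20, 0], [1, -45, 23, -20, 0], [1, -30, 13, -10, 0]])

```text
clock: 18.55
position: [0.4948, 0.1993, 0.3533]
eef_rot: [0.196, 0.68, 0.685, 0.172]
contact_force: [0.6, 0.9, -1.0]
opening: 0.0269
grip_force: 63.5
```

```bash
python3 st.py
```

```text
clock 18.55
joint_pos [ 0.4189 -0.2695  1.5463 -0.2395  1.3927  0.3979]
position [0.4948 0.1993 0.3533]
[[ 0.003  0.864  0.503]
 [ 0.999  0.015 -0.032]
 [-0.035  0.503 -0.864]]
tilt deg 30.261742688238705 az -3.593217881159477 close az 1.0112705951430598
```

```bash
python3 - <<'E'
import numpy as np,cv2
from scipy.optimize import least_squares
np.set_printoptions(precision=4,suppress=True)
z=np.load("pics/c0.npz")
for n,key,(r0,r1,c0,c1) in(("top0","Q",(192,226,226,258)),("side0","Qs",(172,206,304,338))):
    im=cv2.imread(f"pics/{n}.png");Q=z[key];h=cv2.cvtColor(im,cv2.COLOR_BGR2HSV)
    m=np.zeros(h.shape[:2],bool);m[r0:r1,c0:c1]=(h[r0:r1,c0:c1,1]<90)&(h[r0:r1,c0:c1,2]>130)
    P=Q[m];P=P[np.isfinite(P[:,0])];P=P[P[:,2]>.085]
    # model: lens=axle point; unknown centre c, tilt th, ring radius fixed mid rho; robust distance to annulus plane+radius
    def f(v):
        c=v[:3];nr=np.array([-np.sin(v[3]),0,np.cos(v[3])]);d=P-c;k=d@nr;r=np.linalg.norm(d-np.outer(k,nr),axis=1);return np.concatenate([k,r-v[4]])
    for t0 in(.5,.7):
        s=least_squares(f,[.556,.2005,.117,t0,.028],loss="soft_l1",f_scale=.003);v=s.x
        print(n,len(P),v[:3],"tilt",np.degrees(v[3]),"rho",v[4],"axle",v[:3]-.05*np.array([-np.sin(v[3]),0,np.cos(v[3])]),s.cost)
E
```

```text
top0 326 [0.5568 0.2025 0.1161] tilt 32.376954580501014 rho 0.024825217910298174 axle [0.5836 0.2025 0.0739] 0.006181912889809528
top0 326 [0.5568 0.2025 0.1161] tilt 32.376966128898076 rho 0.024825217739980584 axle [0.5836 0.2025 0.0739] 0.006181912889772795
side0 132 [0.5588 0.2029 0.1166] tilt 31.817650004881173 rho 0.024698992523531638 axle [0.5851 0.2029 0.0741] 0.0029961608410310086
side0 132 [0.5588 0.2029 0.1166] tilt 31.817687742045766 rho 0.024698991649518838 axle [0.5851 0.2029 0.0741] 0.002996160841038833
```

Request:
jog_arm(commands=[[1, -2, 1, -30, 0], [1, -2, 1, -40, 0], [1, -2, 0, -35, 0], [1, 0, 0, -17, 0], [1, 0, 0, -5, 0], [1, 0, 0, 0, 0], [1, 0, 0, 0, 0], [1, 0, 0, 0, 0]])

```text
clock: 19.55
position: [0.4917, 0.2005, 0.2291]
eef_rot: [0.197, 0.681, 0.684, 0.173]
contact_force: [-0.4, 0.8, -1.1]
opening: 0.0267
grip_force: 63.5
```

```bash
python3 st.py; python3 - <<'E'
from plant import snapshot
from h import *
np.set_printoptions(precision=4,suppress=True)
s=snapshot("side");t=snapshot("top")
cv2.imwrite("pics/f.png",np.hstack([cv2.resize(s["frame"][100:260,230:390],(400,400),interpolation=2),cv2.resize(t["frame"][160:300,180:320],(400,400),interpolation=2)]))
for p,box in((s,(100,240,250,380)),(t,(170,280,190,310))):
    h=cv2.cvtColor(p["frame"],cv2.COLOR_BGR2HSV);Q=cloud(p);r0,r1,c0,c1=box
    m=np.zeros(h.shape[:2],bool);m[r0:r1,c0:c1]=True
    m&=(h[...,0]>40)&(h[...,0]<85)&(h[...,1]>90)&(Q[...,2]>.15)&(Q[...,2]<.27)
    P=Q[m];c=P.mean(0);u,S,v=np.linalg.svd(P-c);print(len(P),c,v[2]*np.sign(v[2][2]),P.min(0),P.max(0))
E
```

```text
clock 19.55
joint_pos [ 0.4266 -0.2672  1.7899 -0.264   1.154   0.472 ]
position [0.4917 0.2005 0.2291]
[[ 0.005  0.863  0.505]
 [ 0.999  0.013 -0.032]
 [-0.035  0.505 -0.862]]
tilt deg 30.432803673966298 az -3.662241057804635 close az 0.8909073266798067
334 [0.4907 0.1878 0.2308] [-0.0386 -0.2356  0.9711] [0.4051 0.1489 0.2053] [0.5282 0.2517 0.2678]
654 [0.5009 0.1955 0.23  ] [-0.4396 -0.0732  0.8952] [0.4615 0.152  0.204 ] [0.5248 0.2515 0.2629]
```

View pics/f.png

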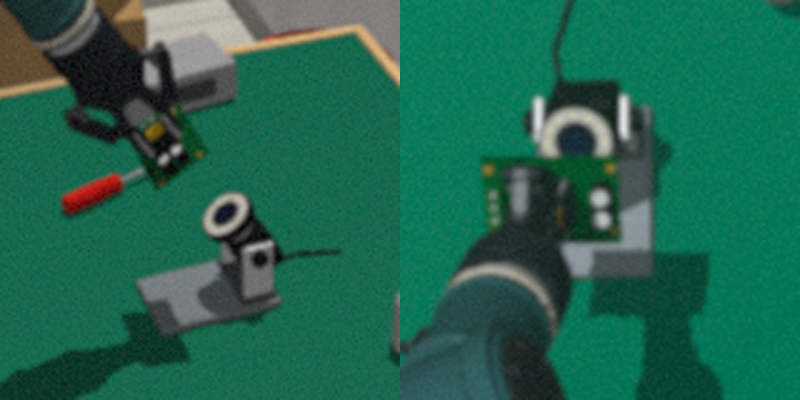

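Request:
jog_arm(commands=[[1, -3, 1, -2, 0], [1, 0, 0, 0, 0], [1, 0, 0, 0, 0], [1, 0, 0, 0, 0], [1, 0, 0, 0, 0], [1, 0, 0, 0, 0]])

```text
clock: 20.4
position: [0.4881, 0.2013, 0.2256]
eef_rot: [0.197, 0.681, 0.684, 0.172]
contact_force: [-0.0, 0.3, -2.4]
opening: 0.0264
grip_force: 63.5
```

```bash
python3 st.py; python3 -c "
from plant import job;print(job.sign_off())"
```

```text
clock 20.4
joint_pos [ 0.4323 -0.2708  1.7988 -0.267   1.1525  0.4789]
position [0.4881 0.2013 0.2256]
[[ 0.005  0.864  0.504]
 [ 0.999  0.014 -0.033]
 [-0.036  0.503 -0.863]]
tilt deg 30.31498591617157 az -3.763399946700896 close az 0.917445531116479
the job is handed in; nothing more can be done
None
```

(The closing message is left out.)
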